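# Dispense one digestion tablet and slide it onto the blue mat

### The job

Press the red plunger of the tablet dispenser all the way down once and let it come back up, so that a single green tablet comes out onto the bench. Then push that tablet along the bench with the fingertips until it lies flat and wholly on the round blue mat, without lifting it off the bench. Leave the other tablets in the dispenser and do not disturb the amber bottle, the beaker or the white jar.

Things in the scene. Friction and masses are not known exactly. Their poses are not given: they have to be found in the camera images.
- dispenser: White dispenser fixed to the bench. Origin on the bench under the centre of its clear magazine (42 x 42 mm, 45 high, open top, tablets stacked on the bench in it). x points from the outlet back to the plunger, which stands at x = 60 mm. White housing behind: 42 mm wide, 45 high, x = 21 to 115 mm; 4 mm high feet out to y = +-36 mm. Outlet slot in the front face, x = -21 mm.
- outlet (a point): Point on the bench 65 mm in front of the dispenser's origin (dispenser -x), where the centre of the ejected tablet comes to rest (a little further if pressed fast). The plunger drives a pusher that slides the lowest tablet straight out to here along the bench and draws back as the plunger rises; the next tablet then drops. A second press would eject a second tablet.
- plunger (a joint): Downward travel of the plunger: 0 = up (rest), 0.020 m = fully pressed against its stop. Sprung: about 2.5 N to start, 4.5 N at the bottom, plus 25 N per m/s of pressing speed; it comes back up by itself within 1 s when let go.
- plunger_top (a point): Centre of the top face of the red round plunger cap, 36 mm across and 10 mm thick; 77 mm above the bench at rest, 57 mm when fully pressed (moves with the cap).
- tablet_1: Lowest green tablet in the magazine, the one that comes out: disc of 32 mm diameter, 12 mm thick, 13 to 21 g. Origin: centre of its underside; z up.
- tablet_2: Second green tablet of the stack, same size; origin centre of its underside. Stays in the dispenser.
- tablet_3: Top green tablet of the stack, same size; origin centre of its underside. Stays in the dispenser.
- blue_mat: Target: round blue mat, 84 mm diameter, flush with the bench (0.6 mm, tablets and fingers slide over it as over the bench). Origin: its centre. It lies to the left or right of the outlet, 115 to 180 mm sideways.
- white_mat: Round white mat, same size, on the other side of the outlet; not the target. Origin: its centre.
- amber_bottle: Loose amber bottle, 52 mm diameter, 100 mm high, origin centre of its underside; leave alone.
- beaker: Loose glass beaker, 60 mm across the rim, 75 mm high, origin centre of its underside; leave alone.
- white_jar: Loose low white jar with red cap, 44 mm diameter, 45 mm high, on the robot's side of the outlet; origin centre of its underside; leave alone.
Not all that is in view belongs to the job. Of the things that look like the dispenser, the middle-sized one is meant.

How it is judged:
On the way, in this order (a step that is already met when the one before it is completed fails the run):
1. the plunger is pressed down (17 of 20 mm or more) (value of joint plunger above 0.017 m), for 0.05 s.
2. the plunger is back up and the lowest tablet is out of the dispenser, on the bench (value of joint plunger below 0.003 m and horizontal distance between tablet_1 and dispenser above 0.045 m and height (world z) of tablet_1 below 0.006 m), for 0.1 s.
At the end, for the whole second after the job is handed in: The ejected tablet lies flat and still on the bench with its centre within 28 mm of the centre of the blue mat, the plunger is up (within 3 mm), the other two tablets are in the magazine (within 20 mm of its axis), and the amber bottle, beaker and white jar stand within 20 mm of where they were (horizontal distance between tablet_1 and blue_mat below 0.028 m and height (world z) of tablet_1 below 0.006 m and angle between tablet_1's own z axis and vertical below 0.15 rad and linear speed of tablet_1 below 0.01 m/s and value of joint plunger below 0.003 m and horizontal distance between each of tablet_2, tablet_3 and dispenser below 0.02 m and distance of each of amber_bottle, beaker, white_jar from where it was at the start of the episode below 0.02 m and angle between each of amber_bottle, beaker, white_jar's own z axis and vertical below 0.2 rad); the robot touches nothing.
It fails at once if the tablet is lifted off the bench or stood on edge (underside centre above 12 mm) (height (world z) of tablet_1 above 0.012 m).
It fails at once if a second tablet leaves the dispenser (not (horizontal distance between tablet_2 and dispenser below 0.02 m) or not (horizontal distance between tablet_3 and dispenser below 0.02 m) or height (world z) of tablet_3 above 0.035 m).
It fails at once if the bottle, beaker or jar is pushed more than 20 mm or tipped (not (distance of amber_bottle from where it was at the start of the episode below 0.02 m) or not (distance of beaker from where it was at the start of the episode below 0.02 m) or not (distance of white_jar from where it was at the start of the episode below 0.02 m) or not (angle between amber_bottle's own z axis and vertical below 0.2 rad) or not (angle between beaker's own z axis and vertical below 0.2 rad) or not (angle between white_jar's own z axis and vertical below 0.2 rad)).
It also fails if it takes over 48 s, if anything falls off the work surface, if the arm or the gripper's body presses on something with over 40 N, if the wrist force passes 120 N, or if a joint passes its speed limit or range.

### The arm

A 6-joint arm with a two-finger parallel gripper is mounted at the origin on the work surface. World frame = base frame: x ahead of the robot, y to its left, z up, the work surface at z = 0. Lengths are in m, angles in rad, forces in N, time in s.
With the tool pointing down it reaches from about 0.35 to 0.725 m from the base axis. Payload 6 kg.
Tool frame: the origin (TCP) lies on the centre line of the jaws, within the pads' length; the fingertips stand r.tip_extent ahead of it and the grasp point (between the pads) lies 2 mm behind it (r.tip_extent is the distance from the TCP to the fingertips, in m); z points along the fingers, y is the direction in which the jaws open and shut (so a half turn about z gives the same grasp; the last joint's range is limited). The gripper opens to 85 mm and grips with 20 to 120 N. Pads are 22 mm wide; open, the fingers measure 114 mm over their backs; the gripper's body (76 mm by 85 mm) begins 54 mm behind the grasp point. The pads swing forward as they close: fully open they stand 13 mm farther back than shut.
Start: joints at [-0.857, 0.04, 0.085, 0, -1.615, -0.334], TCP at [0.222, -0.557, 0.248] pointing down, gripper open.
Joint ranges: [-2.56, 2.56], [-1.29, 2.01], [-1.08, 1.49], [-3.29, 1.98], [-2.81, -0.18], [-2.99, 2.99]. Speed limits (rad/s): [2.57, 2.57, 3.01, 3.14, 3.14, 3.14].

### API

Orientations are given as a rotation vector (axis times angle).
In Python, from cell import r gives the robot as it stands. The module is installed in compiled form; this text tells all that it offers.
- The arm moves only by the tool play_rows, never from a script. Its argument "rows" is text: rows parted by semicolons, each of 7 numbers parted by spaces: the turn, a rotation vector about the world's x, y, z in degrees, then the shift along the world's x, y, z in m, then the gripper's target within -1 to 1 (fully open at 1, half-way at 0, shut at -1). A call has 1 to 20 rows; each row is the pose to reach, as a shift and turn from the pose measured when the call began; what a row does not reach only later rows make up. A row lasts 1/12 s, in which the tool goes at most 41.7 mm and 7.16 degrees, less where a joint would pass 70% of its speed; a pose out of reach is approached as far as the arm can. A call with a gripper value outside its range is refused whole. The fingers move at their own pace and stop on an object; "newtons" is the grip in N (left out, the last holds). Time passes only in rows, so rows that repeat a pose let the fingers close. It gives the time, the measured TCP pose, the force and the opening at its end, in the units of the state.
- r.sense(): the state, without advancing time (a new reading comes with each control period).
- r.camera(name): name is "scene" or "top"; returns a dict with "img" (420x560x3 uint8, red, green, blue), "mtx" (3x3 intrinsics, pixels), "world_to_cam" (4x4, takes a point from world to camera coordinates). Camera axes: x right, y up, looking along -z (the intrinsics and any distortion apply to the point x, -y, -z); pixel columns grow to the right and rows downward; lengths in m; the calibration is good to about 2 mm. A picture is of the moment at which its call begins. There is no depth.
- r.sign_off(): hands the job in, once; it reports no verdict.
The state is a dict: "t": time; "joint_positions": joint angles; "dq": joint speeds; "joint_torque": joint torques, N m; "tool_pos": TCP position; "ee_rot": TCP orientation; "ft_force": force on the tool from outside, world axes, zero at the start; "torque": the same for the moment, N m; "grip_width": opening from 0.0 (shut) to 1.0 (fully open).
Only numpy, scipy, OpenCV 4.12 (cv2) and the standard library are available. Lean on these libraries where they do the work, as an engineer would, in place of code of your own. Each camera call takes 0.05 s, during which the arm holds its last target.

## Working session

There is one attempt and no reset: what is moved stays moved. The work goes in short steps, Python scripts to look and compute and a tool call to move; the robot and the scene stay as the last step left them, time stands still between calls to the robot, and variables do not carry over. Pictures are saved under pics/ and viewed, and the job is handed in when it is done.

Besides the shell and the picture viewer there is one more tool, called after ">>>" as name(argument=value, ...) on one line, values as JSON. play_rows: Moves the arm, as the interface text tells. Its arguments: {"type":"object","properties":{"rows":{"type":"string"},"newtons":{"type":"number"}},"required":["rows"]}

```bash
mkdir -p pics; ls
python3 - <<'E'
from cell import r
import cv2,numpy as np
for n in("scene","top"):
    c=r.camera(n); cv2.imwrite(f"pics/{n}0.png",cv2.cvtColor(c["img"],cv2.COLOR_RGB2BGR))
    np.savez(f"{n}0.npz",**{k:c[k] for k in("img","mtx","world_to_cam")}); print(n,c.keys(),c["mtx"],c["world_to_cam"])
print(r.sense(), r.tip_extent)
E
```

```text
pics
scene dict_keys(['img', 'mtx', 'world_to_cam']) [[433.48579375   0.         282.33825238]
 [  0.         433.48579375 207.91192492]
 [  0.           0.           1.        ]] [[ 0.72216304  0.69161652  0.0121298  -0.37577276]
 [-0.45917825  0.46619647  0.75618528  0.23342401]
 [ 0.51733537 -0.5516588   0.65424512 -1.44812074]
 [ 0.          0.          0.          1.        ]]
top dict_keys(['img', 'mtx', 'world_to_cam']) [[532.85467077   0.         281.84931732]
 [  0.         532.85467077 206.57250303]
 [  0.           0.           1.        ]] [[-0.00562719 -0.99998003 -0.00287512 -0.05047539]
 [ 0.99408453 -0.00590582  0.10844842 -0.59797073]
 [-0.10846324 -0.00224785  0.99409792 -1.14653056]
 [ 0.          0.          0.          1.        ]]
{'t': 0.1, 'joint_positions': array([-8.57275279e-01,  4.07746775e-02,  8.38857961e-02, -4.01356135e-04,
       -1.61550146e+00, -3.33717549e-01]), 'dq': array([ 0.00120562, -0.00173063,  0.00110134,  0.00177294, -0.00029969,
       -0.00079244]), 'joint_torque': array([-5.37158674e-03, -3.69348013e+01,  3.48282981e+01,  6.95187852e+00,
       -4.61045274e-03,  5.49404285e-05]), 'tool_pos': array([ 0.22241709, -0.55695782,  0.24735337]), 'ee_rot': array([ 5.92956687e-01, -3.08466768e+00, -2.48297182e-03]), 'ft_force': array([ 0.34840642, -0.85909168,  0.99340481]), 'torque': array([-0.0556438 , -0.00337802, -0.06742842]), 'grip_width': 1.0024531435529473} 0.017
```

View pics/scene0.png

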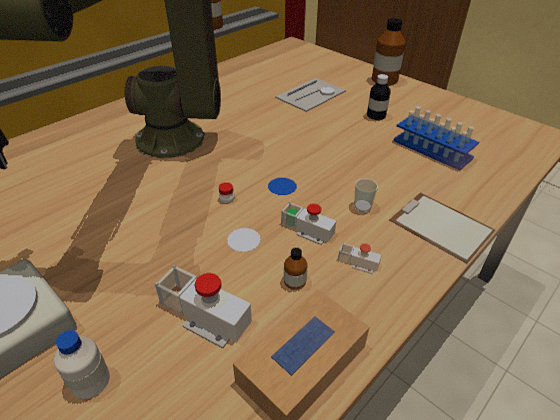

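View pics/top0.png

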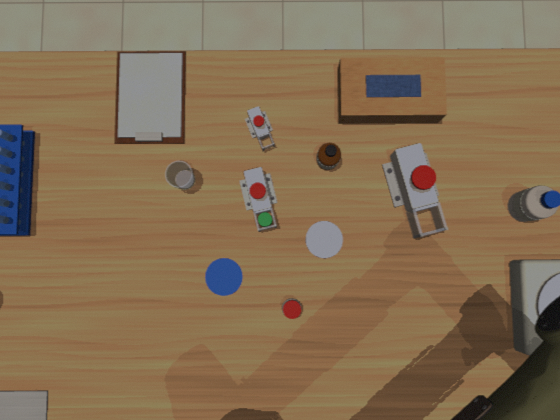

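The top view shows three dispenser-like things: a small one at (260,126), a middle one at (258,198) with green tablets at (265,219), and a large one at (418,190). The middle one is meant, because it is middle-sized and holds the green tablets. In the top view the blue mat is at (224,277), the white mat at (324,240), the jar at (292,309), the beaker at (181,176) and the amber bottle at (329,156).

```bash
cat > h.py <<'E'
import cv2,numpy as np
def load(n): d=np.load(n); return d["img"],d["mtx"],d["world_to_cam"]
def ray(M,W,u,v):
    d=np.array([(u-M[0,2])/M[0,0],-(v-M[1,2])/M[1,1],-1.])
    R=W[:3,:3]; return -R.T@W[:3,3], R.T@d
def plane(M,W,u,v,z):
    o,d=ray(M,W,u,v); return (o+d*(z-o[2])/d[2])
def proj(M,W,p):
    c=W[:3,:3]@np.asarray(p)+W[:3,3]; return np.array([M[0,2]-M[0,0]*c[0]/c[2],M[1,2]+M[1,1]*c[1]/c[2]])
def mask(img,col):
    h=cv2.cvtColor(img,cv2.COLOR_RGB2HSV); H,S,V=[h[...,i].astype(int) for i in range(3)]
    if col=="red": m=((H<6)|(H>174))&(S>170)&(V>70)
    if col=="green": m=(H>45)&(H<85)&(S>90)
    if col=="blue": m=(H>100)&(H<125)&(S>130)
    if col=="white": m=(S<40)&(V>150)
    return m.astype(np.uint8)
def blobs(img,col,mn=40):
    n,l,s,c=cv2.connectedComponentsWithStats(mask(img,col))
    return [(np.round(c[i],1).tolist(),s[i].tolist()) for i in range(1,n) if s[i,4]>mn]
E
python3 - <<'E'
from h import *
for n in("top0.npz","scene0.npz"):
    img,M,W=load(n)
    for col in("red","green","blue","white"):
        for c,s in blobs(img,col):
            print(n,col,c,s,{z:np.round(plane(M,W,*c,z)[:2],4).tolist() for z in (0,.036,.045,.077)})
img,M,W=load("top0.npz")
cv2.imwrite("pics/crop0.png",cv2.cvtColor(cv2.resize(img[90:340,150:370],None,fx=2.4,fy=2.4,interpolation=cv2.INTER_CUBIC),cv2.COLOR_RGB2BGR))
img,M,W=load("scene0.npz")
cv2.imwrite("pics/crop1.png",cv2.cvtColor(cv2.resize(img[170:300,210:400],None,fx=4,fy=4,interpolation=cv2.INTER_CUBIC),cv2.COLOR_RGB2BGR))
E
```

```text
top0.npz red [258.3, 120.6] [254, 116, 10, 10, 77] {0: [0.8017, -0.0005], 0.036: [0.7918, -0.0022], 0.045: [0.7893, -0.0026], 0.077: [0.7805, -0.0041]}
top0.npz red [423.4, 177.0] [412, 166, 24, 23, 444] {0: [0.6673, -0.3778], 0.036: [0.6614, -0.3682], 0.045: [0.6599, -0.3658], 0.077: [0.6547, -0.3573]}
top0.npz red [257.3, 190.5] [250, 183, 15, 16, 177] {0: [0.6384, 0.0019], 0.036: [0.6334, 0.0002], 0.045: [0.6321, -0.0002], 0.077: [0.6276, -0.0018]}
top0.npz red [291.7, 309.2] [283, 300, 18, 19, 249] {0: [0.3712, -0.0745], 0.036: [0.3741, -0.074], 0.045: [0.3749, -0.0738], 0.077: [0.3775, -0.0734]}
top0.npz green [264.6, 219.0] [258, 212, 15, 15, 167] {0: [0.5731, -0.0146], 0.036: [0.57, -0.0158], 0.045: [0.5692, -0.0161], 0.077: [0.5665, -0.0173]}
top0.npz blue [16.6, 180.0] [0, 125, 34, 110, 2965] {0: [0.666, 0.5531], 0.036: [0.6602, 0.5349], 0.045: [0.6587, 0.5303], 0.077: [0.6535, 0.5141]}
top0.npz blue [550.7, 199.1] [541, 191, 19, 17, 260] {0: [0.6147, -0.6653], 0.036: [0.6103, -0.6471], 0.045: [0.6093, -0.6426], 0.077: [0.6054, -0.6264]}
top0.npz blue [223.5, 276.4] [206, 25
[... 3697 characters left out ...]
 0.036: [0.3782, -0.616], 0.045: [0.3873, -0.6163], 0.077: [0.4197, -0.6177]}
scene0.npz white [228.8, 307.4] [204, 290, 46, 35, 802] {0: [0.6591, -0.3119], 0.036: [0.6809, -0.3275], 0.045: [0.6863, -0.3314], 0.077: [0.7056, -0.3452]}
scene0.npz white [204.2, 333.5] [183, 321, 43, 25, 192] {0: [0.672, -0.3892], 0.036: [0.6932, -0.4012], 0.045: [0.6985, -0.4042], 0.077: [0.7173, -0.4149]}
scene0.npz white [75.7, 357.8] [54, 337, 41, 36, 675] {0: [0.5363, -0.5967], 0.036: [0.5637, -0.599], 0.045: [0.5706, -0.5996], 0.077: [0.595, -0.6017]}
scene0.npz white [511.1, 414.4] [501, 408, 23, 12, 111] {0: [1.1912, -0.1135], 0.036: [1.1882, -0.1383], 0.045: [1.1875, -0.1445], 0.077: [1.1849, -0.1665]}
```

View pics/crop0.png

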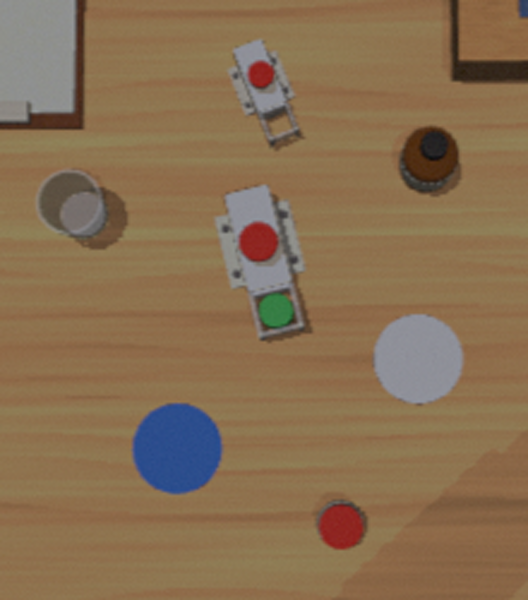

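View pics/crop1.png

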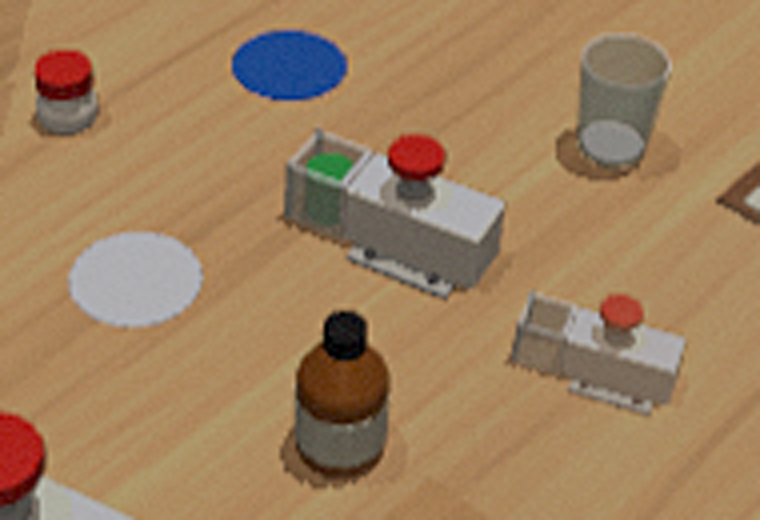

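The crops confirm that the middle dispenser is the one with the green tablets. Both views put its plunger at about (0.628,-0.003), its origin at about (0.5695,-0.015) and its axis yaw at about 12°. The plunger-to-origin distance comes out at 60 mm, as given. That puts the outlet at about (0.506,-0.029) and the blue mat at (0.445,0.0765), which is 116 mm sideways and within the stated range. Next I move above the plunger with the gripper shut, turning the tool for the later push.

>>> play_rows(rows="0 0 -82 0.406 0.554 -0.05 -1;0 0 -82 0.406 0.554 -0.05 -1;0 0 -82 0.406 0.554 -0.05 -1;0 0 -82 0.406 0.554 -0.05 -1;0 0 -82 0.406 0.554 -0.05 -1;0 0 -82 0.406 0.554 -0.05 -1;0 0 -82 0.406 0.554 -0.05 -1;0 0 -82 0.406 0.554 -0.05 -1;0 0 -82 0.406 0.554 -0.05 -1;0 0 -82 0.406 0.554 -0.05 -1;0 0 -82 0.406 0.554 -0.05 -1;0 0 -82 0.406 0.554 -0.05 -1;0 0 -82 0.406 0.554 -0.05 -1;0 0 -82 0.406 0.554 -0.05 -1;0 0 -82 0.406 0.554 -0.05 -1;0 0 -82 0.406 0.554 -0.05 -1;0 0 -82 0.406 0.554 -0.05 -1;0 0 -82 0.406 0.554 -0.05 -1;0 0 -82 0.406 0.554 -0.05 -1;0 0 -82 0.406 0.554 -0.05 -1", newtons=20)

```text
t: 1.77
tool_pos: [0.6285, -0.0014, 0.1955]
ee_rot: [-1.573, -2.718, 0.001]
ft_force: [0.4, -0.6, 0.3]
grip_width: 0.001
```

Run:
```python
from cell import r
import cv2
from h import *
print(r.tip_extent, r.sense()["tool_pos"], r.sense()["joint_positions"])
for n in("scene","top"):
    c=r.camera(n); img=c["img"]; M,W=c["mtx"],c["world_to_cam"]
    cr=img[100:260,230:390] if n=="scene" else img[130:260,190:330]
    cv2.imwrite(f"pics/{n}1.png",cv2.cvtColor(cv2.resize(cr,None,fx=3.5,fy=3.5,interpolation=cv2.INTER_CUBIC),cv2.COLOR_RGB2BGR))
```

```text
0.017 [ 0.62852138 -0.00143173  0.19546532] [ 3.15214798e-01  1.17415983e-01  7.09492688e-02 -8.62306238e-04
 -1.52594773e+00 -2.93508087e+00]
```

View pics/scene1.png

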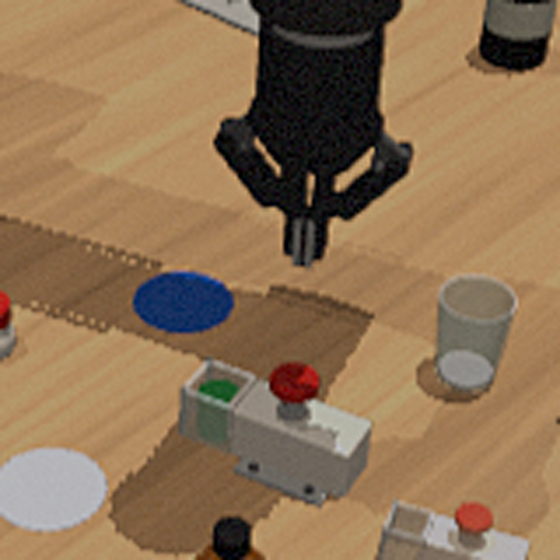

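The tool is above the red cap (crop pixel (295,382)), and joint 6 is near its limit, so I will turn half round later. Now the approach, down to just above the cap.

>>> play_rows(rows="0 0 0 0 -0.0015 -0.03 -1;0 0 0 0 -0.0015 -0.06 -1;0 0 0 0 -0.0015 -0.08 -1;0 0 0 0 -0.0015 -0.092 -1;0 0 0 0 -0.0015 -0.096 -1;0 0 0 0 -0.0015 -0.096 -1;0 0 0 0 -0.0015 -0.096 -1")

```text
t: 2.45
tool_pos: [0.6288, -0.0053, 0.103]
ee_rot: [1.576, 2.715, 0.003]
ft_force: [0.2, 0.8, 0.5]
grip_width: -0.001
```

Run:
```python
from cell import r
import cv2
from h import *
s=r.sense();print(s["tool_pos"],s["ft_force"])
c=r.camera("scene"); img=c["img"]
cv2.imwrite("pics/scene2.png",cv2.cvtColor(cv2.resize(img[150:260,250:370],None,fx=5,fy=5,interpolation=cv2.INTER_CUBIC),cv2.COLOR_RGB2BGR))
```

```text
[ 0.62882985 -0.00525456  0.10302971] [0.24365882 0.82836937 0.54647793]
```

View pics/scene2.png

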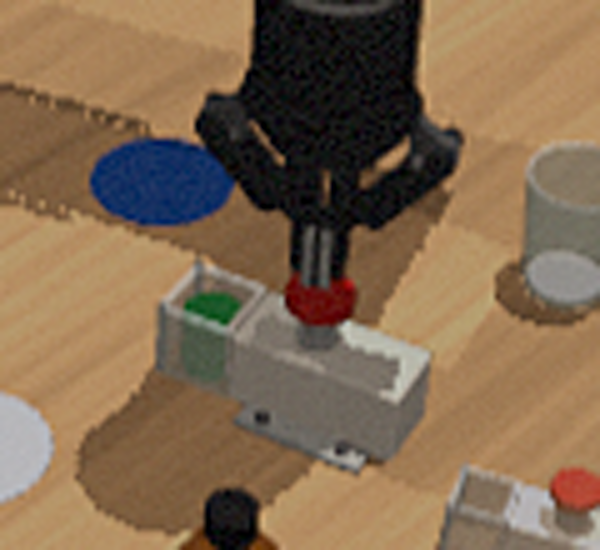

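The fingertips are over the cap (crop pixel (320,295)) with no contact yet. Now the press.

>>> play_rows(rows="0 0 0 0 0.002 -0.004 -1;0 0 0 0 0.002 -0.008 -1;0 0 0 0 0.002 -0.011 -1;0 0 0 0 0.002 -0.014 -1;0 0 0 0 0.002 -0.017 -1;0 0 0 0 0.002 -0.020 -1;0 0 0 0 0.002 -0.023 -1;0 0 0 0 0.002 -0.026 -1;0 0 0 0 0.002 -0.028 -1;0 0 0 0 0.002 -0.029 -1;0 0 0 0 0.002 -0.029 -1;0 0 0 0 0.002 -0.029 -1")

```text
t: 3.5
tool_pos: [0.6295, -0.0028, 0.0748]
ee_rot: [1.574, 2.714, 0.005]
ft_force: [1.1, 1.6, 3.7]
grip_width: -0.001
```

>>> play_rows(rows="0 0 0 0 0 -0.001 -1;0 0 0 0 0 -0.002 -1;0 0 0 0 0 -0.003 -1;0 0 0 0 0 -0.003 -1")

```text
t: 3.83
tool_pos: [0.6296, -0.0028, 0.074]
ee_rot: [1.573, 2.714, 0.006]
ft_force: [-5.6, 2.2, 12.6]
grip_width: -0.001
```

Run:
```python
from cell import r
import cv2
from h import *
s=r.sense();print(s["tool_pos"],s["ft_force"])
c=r.camera("scene"); img=c["img"]
cv2.imwrite("pics/scene3.png",cv2.cvtColor(cv2.resize(img[150:260,250:370],None,fx=5,fy=5,interpolation=cv2.INTER_CUBIC),cv2.COLOR_RGB2BGR))
```

```text
[ 0.62960489 -0.00277995  0.07403795] [-5.63625311  2.17191209 12.58881968]
```

View pics/scene3.png

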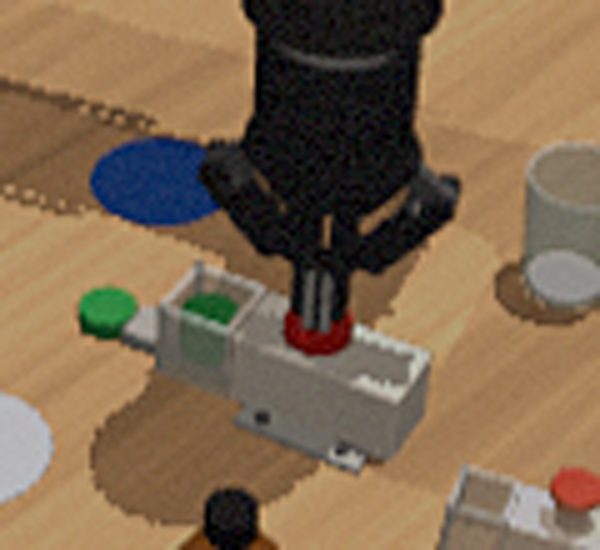

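The plunger is on its stop (force 12.6 N) and the tablet is out at crop pixel (108,312). Now I lift straight up.

>>> play_rows(rows="0 0 0 0 0 0.006 -1;0 0 0 0 0 0.012 -1;0 0 0 0 0 0.02 -1;0 0 0 0 0 0.035 -1;0 0 0 0 0 0.06 -1;0 0 0 0 0 0.09 -1;0 0 0 0 0 0.12 -1;0 0 0 0 0 0.13 -1;0 0 0 0 0 0.13 -1")

```text
t: 4.63
tool_pos: [0.6308, -0.003, 0.2083]
ee_rot: [1.571, 2.709, 0.011]
ft_force: [-0.3, -0.1, 0.1]
grip_width: 0.002
```

Run:
```python
from cell import r
import cv2
from h import *
s=r.sense();print(s["tool_pos"],s["ft_force"],s["t"])
for n,z in(("scene",0.010),("top",0.012)):
    c=r.camera(n); img=c["img"]; M,W=c["mtx"],c["world_to_cam"]
    for col in("red","green","blue"):
      for b,st in blobs(img,col,25): print(n,col,b,st,np.round(plane(M,W,*b,z)[:2],4) if col=="green" else np.round(plane(M,W,*b,0 if col=="blue" else .077)[:2],4))
    cr=img[150:260,210:370] if n=="scene" else img[130:330,170:350]
    cv2.imwrite(f"pics/{n}4.png",cv2.cvtColor(cv2.resize(cr,None,fx=3,fy=3,interpolation=cv2.INTER_CUBIC),cv2.COLOR_RGB2BGR))
```

```text
[ 0.63082194 -0.00299906  0.2083388 ] [-0.25603041 -0.14744784  0.12965598] 4.6333
scene red [225.3, 188.1] [219, 182, 14, 13, 146] [ 0.4157 -0.106 ]
scene red [313.7, 208.8] [307, 204, 14, 11, 126] [ 0.6327 -0.0071]
scene red [364.8, 246.9] [360, 244, 10, 7, 52] [ 0.7992 -0.0256]
scene red [207.4, 284.4] [195, 273, 26, 24, 483] [ 0.6314 -0.3384]
scene green [271.0, 212.3] [266, 208, 11, 10, 94] [ 0.5133 -0.0365]
scene blue [431.4, 141.1] [394, 118, 85, 46, 1290] [0.6339 0.6041]
scene blue [281.7, 186.0] [268, 178, 28, 17, 371] [0.4459 0.075 ]
scene blue [68.0, 341.7] [56, 330, 25, 24, 446] [ 0.4919 -0.5907]
top red [423.3, 177.0] [412, 166, 24, 23, 445] [ 0.6547 -0.3571]
top red [291.8, 309.2] [284, 300, 17, 19, 248] [ 0.3775 -0.0736]
top green [264.7, 218.8] [258, 212, 14, 14, 152] [ 0.5725 -0.0152]
top green [271.9, 247.2] [265, 241, 14, 14, 148] [ 0.5088 -0.0312]
top blue [15.6, 179.5] [0, 125, 34, 110, 2723] [0.6672 0.5554]
top blue [550.7, 199.1] [541, 191, 19, 17, 261] [ 0.6147 -0.6653]
top blue [223.5, 276.4] [206, 259, 36, 36, 1031] [0.4445 0.0779]
```

View pics/top4.png

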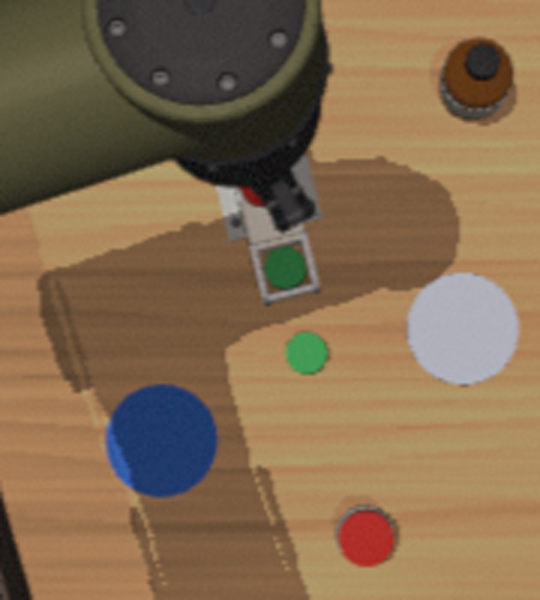

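View pics/scene4.png

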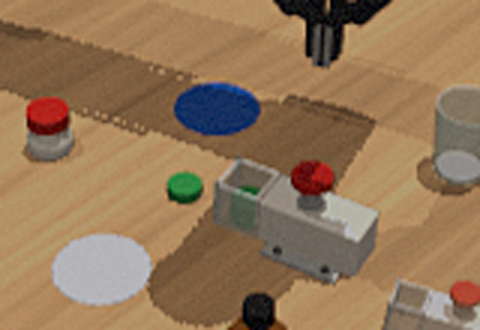

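The plunger is up. The tablet lies at about (0.509,-0.031), top pixel (272,247), and the other tablets are still in the magazine. I move over the approach point and turn half round at height, opening to a gap of about 18 mm to cradle the tablet.

>>> play_rows(rows="0 0 7 -0.01 -0.007 0 -0.58;0 0 14 -0.02 -0.014 0 -0.58;0 0 21 -0.03 -0.021 0 -0.58;0 0 28 -0.04 -0.028 0 -0.58;0 0 35 -0.05 -0.034 0 -0.58;0 0 42 -0.06 -0.04 0 -0.58;0 0 49 -0.07 -0.048 0 -0.58;0 0 56 -0.08 -0.055 0 -0.58;0 0 63 -0.09 -0.06 0 -0.58;0 0 70 -0.101 -0.065 0 -0.58;0 0 77 -0.101 -0.065 -0.01 -0.58;0 0 84 -0.101 -0.065 -0.02 -0.58;0 0 91 -0.101 -0.065 -0.03 -0.58;0 0 98 -0.101 -0.065 -0.04 -0.58;0 0 105 -0.101 -0.065 -0.05 -0.58;0 0 112 -0.101 -0.065 -0.05 -0.58;0 0 119 -0.101 -0.065 -0.05 -0.58;0 0 126 -0.101 -0.065 -0.05 -0.58;0 0 133 -0.101 -0.065 -0.05 -0.58;0 0 140 -0.101 -0.065 -0.05 -0.58")

```text
t: 6.4
tool_pos: [0.5275, -0.0678, 0.1515]
ee_rot: [2.019, -2.401, -0.012]
ft_force: [0.7, 0.1, 0.4]
grip_width: 0.209
```

>>> play_rows(rows="0 0 7 0.002 0.001 0 -0.58;0 0 14 0.002 0.001 0 -0.58;0 0 21 0.002 0.001 0 -0.58;0 0 28 0.002 0.001 0 -0.58;0 0 35 0.002 0.001 -0.02 -0.58;0 0 40.4 0.002 0.001 -0.04 -0.58;0 0 40.4 0.002 0.001 -0.06 -0.58;0 0 40.4 0.002 0.001 -0.075 -0.58;0 0 40.4 0.002 0.001 -0.085 -0.58;0 0 40.4 0.002 0.001 -0.085 -0.58;0 0 40.4 0.002 0.001 -0.085 -0.58")

```text
t: 7.32
tool_pos: [0.529, -0.067, 0.0658]
ee_rot: [2.72, -1.554, -0.01]
ft_force: [0.2, 0.9, 1.1]
grip_width: 0.209
```

Run:
```python
from cell import r
import cv2
from h import *
s=r.sense();print(s["tool_pos"],s["ee_rot"],s["ft_force"],s["t"],s["joint_positions"])
c=r.camera("scene"); img=c["img"]
cv2.imwrite("pics/scene5.png",cv2.cvtColor(cv2.resize(img[140:250,210:350],None,fx=5,fy=5,interpolation=cv2.INTER_CUBIC),cv2.COLOR_RGB2BGR))
```

```text
[ 0.52901276 -0.06704865  0.06581749] [ 2.72009658 -1.55432932 -0.0100778 ] [0.21214456 0.88911229 1.14690836] 7.3167 [ 0.25249024 -0.0739126  -0.3634959   0.00182601 -1.29189698  0.2795082 ]
```

View pics/scene5.png

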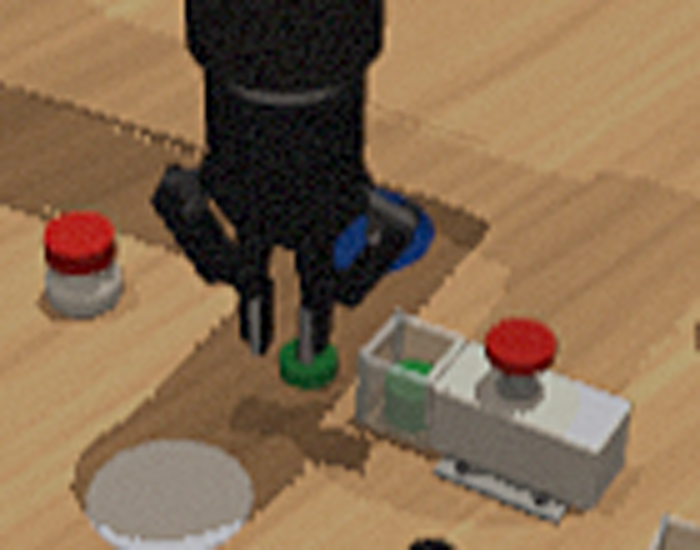

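The tablet is at crop pixel (308,362), in line with the jaws. The right linkage at (360,295) will pass near the magazine corner. I lower with a 6° lean away from the dispenser to gain clearance.

>>> play_rows(rows="3.05 -5.17 0 -0.001 -0.0005 -0.005 -0.58;3.05 -5.17 0 -0.001 -0.0005 -0.012 -0.58;3.05 -5.17 0 -0.001 -0.0005 -0.02 -0.58;3.05 -5.17 0 -0.001 -0.0005 -0.026 -0.58;3.05 -5.17 0 -0.001 -0.0005 -0.032 -0.58;3.05 -5.17 0 -0.001 -0.0005 -0.037 -0.58;3.05 -5.17 0 -0.001 -0.0005 -0.037 -0.58")

```text
t: 7.95
tool_pos: [0.5281, -0.0673, 0.0284]
ee_rot: [-2.656, 1.517, -0.069]
ft_force: [-0.7, 0.1, -0.3]
grip_width: 0.208
```

Run:
```python
from cell import r
import cv2
from h import *
s=r.sense();print(s["tool_pos"],s["ee_rot"],s["ft_force"],s["t"])
c=r.camera("scene"); img=c["img"]
cv2.imwrite("pics/scene6.png",cv2.cvtColor(cv2.resize(img[140:250,210:350],None,fx=5,fy=5,interpolation=cv2.INTER_CUBIC),cv2.COLOR_RGB2BGR))
```

```text
[ 0.52813158 -0.06733816  0.02837738] [-2.65619238  1.51734941 -0.06886656] [-0.68520659  0.0514548  -0.31119559] 7.95
```

View pics/scene6.png

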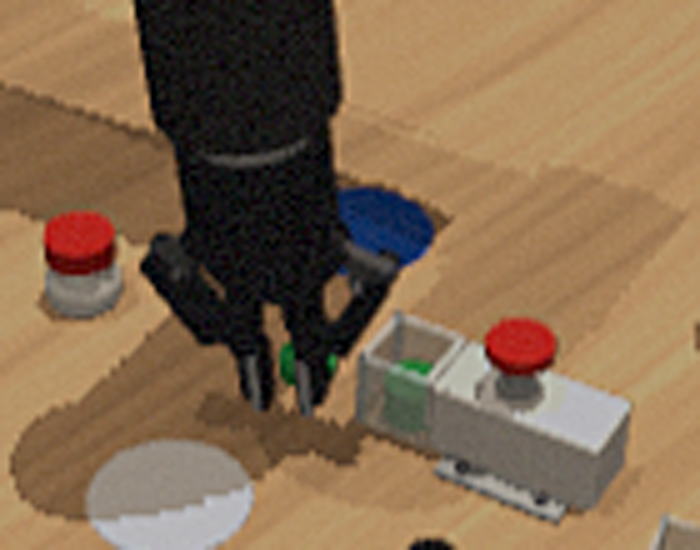

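There is clear daylight to the magazine. The tablet is at (305,365), just ahead of the finger gap. I lower the last 7 mm and push the first leg.

>>> play_rows(rows="0 0 0 0.001 0.001 -0.003 -0.58;0 0 0 0.001 0.001 -0.006 -0.58;0 0 0 0.001 0.001 -0.007 -0.58;0 0 0 -0.001 0.004 -0.007 -0.58;0 0 0 -0.004 0.009 -0.007 -0.58;0 0 0 -0.007 0.014 -0.007 -0.58;0 0 0 -0.0095 0.0185 -0.007 -0.58;0 0 0 -0.012 0.023 -0.007 -0.58;0 0 0 -0.0145 0.0275 -0.007 -0.58;0 0 0 -0.0175 0.0325 -0.007 -0.58;0 0 0 -0.0205 0.0375 -0.007 -0.58;0 0 0 -0.0235 0.0425 -0.007 -0.58;0 0 0 -0.0265 0.0475 -0.007 -0.58;0 0 0 -0.0295 0.0525 -0.007 -0.58;0 0 0 -0.0325 0.0575 -0.007 -0.58;0 0 0 -0.0355 0.0625 -0.007 -0.58;0 0 0 -0.038 0.067 -0.007 -0.58;0 0 0 -0.04 0.07 -0.007 -0.58;0 0 0 -0.041 0.072 -0.007 -0.58;0 0 0 -0.041 0.072 -0.007 -0.58")

```text
t: 9.67
tool_pos: [0.4873, 0.005, 0.0221]
ee_rot: [-2.656, 1.516, -0.07]
ft_force: [-0.6, 0.7, -0.3]
grip_width: 0.213
```

```bash
cat > look.py <<'E'
from cell import r
import cv2,sys
from h import *
k=sys.argv[1]
s=r.sense();print(s["tool_pos"],s["ee_rot"],s["ft_force"],s["t"])
for n,z in(("scene",0.010),("top",0.012)):
    c=r.camera(n); img=c["img"]; M,W=c["mtx"],c["world_to_cam"]
    for col in("green","blue"):
      for b,st in blobs(img,col,15): print(n,col,b,st,np.round(plane(M,W,*b,z if col=="green" else 0)[:2],4))
    cr=img[140:260,210:370] if n=="scene" else img[130:330,170:350]
    cv2.imwrite(f"pics/{n}{k}.png",cv2.cvtColor(cv2.resize(cr,None,fx=3 if n=="top" else 4,fy=3 if n=="top" else 4,interpolation=cv2.INTER_CUBIC),cv2.COLOR_RGB2BGR))
E
python3 look.py 7
```

```text
[0.48726089 0.00498646 0.0220895 ] [-2.65627744  1.51630714 -0.06998328] [-0.60434552  0.66692694 -0.32674503] 9.6667
scene green [274.7, 196.5] [272, 192, 6, 10, 42] [0.4737 0.0178]
scene blue [431.2, 141.1] [394, 118, 85, 46, 1277] [0.6334 0.6037]
scene blue [284.4, 181.6] [282, 177, 7, 10, 46] [0.437  0.0957]
scene blue [273.1, 187.2] [269, 182, 8, 11, 47] [0.4321 0.0535]
scene blue [290.4, 189.2] [281, 182, 15, 15, 64] [0.4741 0.0818]
scene blue [68.0, 341.7] [56, 330, 25, 24, 447] [ 0.4919 -0.5907]
top green [264.6, 218.8] [258, 212, 14, 14, 161] [ 0.5725 -0.015 ]
top blue [16.6, 180.0] [0, 125, 34, 110, 2941] [0.666  0.5531]
top blue [550.7, 199.0] [541, 191, 19, 17, 259] [ 0.6149 -0.6653]
```

View pics/scene7.png

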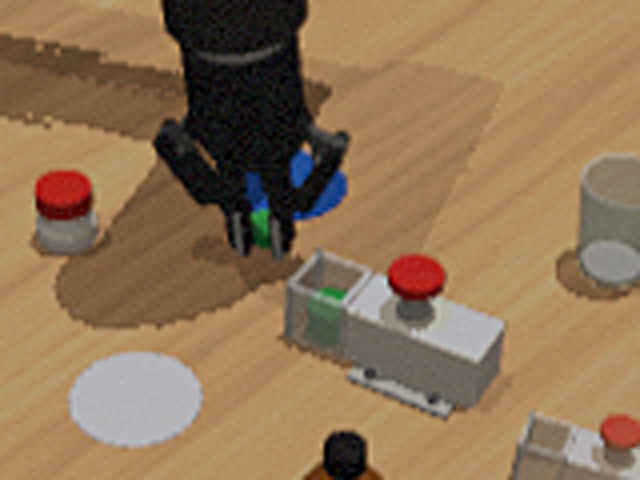

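View pics/top7.png

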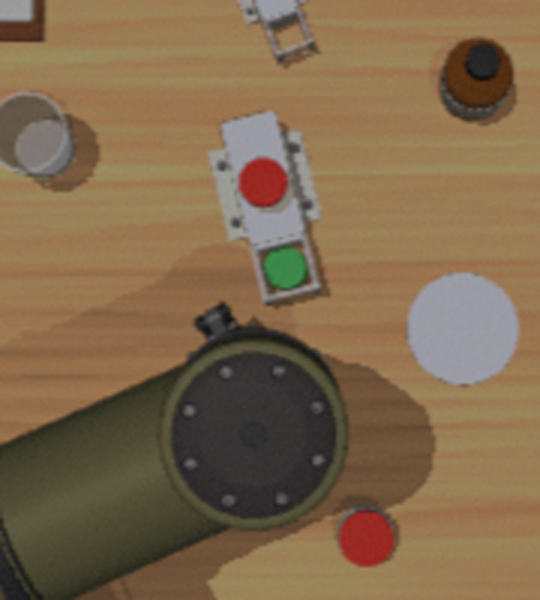

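The tablet is nested between the fingertips (scene crop (262,228)) and moving along with them. Final leg to the mat centre, slowing down, then backing off along the same line.

>>> play_rows(rows="0 0 0 -0.002 0.003 0 -0.58;0 0 0 -0.0045 0.007 0 -0.58;0 0 0 -0.0075 0.012 0 -0.58;0 0 0 -0.0105 0.0165 0 -0.58;0 0 0 -0.0135 0.021 0 -0.58;0 0 0 -0.0165 0.026 0 -0.58;0 0 0 -0.0195 0.0305 0 -0.58;0 0 0 -0.0225 0.035 0 -0.58;0 0 0 -0.025 0.039 0 -0.58;0 0 0 -0.0275 0.0425 0 -0.58;0 0 0 -0.0295 0.0455 0 -0.58;0 0 0 -0.031 0.048 0 -0.58;0 0 0 -0.0315 0.049 0 -0.58;0 0 0 -0.0315 0.049 0 -0.58;0 0 0 -0.0315 0.049 0 -0.58;0 0 0 -0.030 0.047 0 -0.58;0 0 0 -0.027 0.042 0 -0.58;0 0 0 -0.023 0.035 0 -0.58;0 0 0 -0.018 0.027 0 -0.58;0 0 0 -0.013 0.020 0 -0.58")

```text
t: 11.43
tool_pos: [0.475, 0.0236, 0.0221]
ee_rot: [-2.656, 1.517, -0.07]
ft_force: [1.1, 0.4, -0.1]
grip_width: 0.209
```

```bash
python3 look.py 8
```

```text
[0.47498789 0.02358728 0.02205618] [-2.65588055  1.51736493 -0.07008258] [ 1.11578195  0.39326628 -0.07256931] 11.4333
scene blue [431.4, 141.1] [394, 118, 85, 45, 1277] [0.6339 0.6041]
scene blue [275.2, 186.6] [272, 178, 7, 17, 61] [0.4345 0.0597]
scene blue [290.0, 188.3] [284, 180, 12, 15, 91] [0.4704 0.0841]
scene blue [68.0, 341.7] [56, 330, 25, 24, 445] [ 0.4919 -0.5907]
top green [264.6, 218.8] [258, 212, 14, 14, 160] [ 0.5725 -0.015 ]
top blue [16.6, 180.0] [0, 125, 34, 110, 2941] [0.666  0.5531]
top blue [550.7, 199.1] [541, 191, 19, 17, 259] [ 0.6147 -0.6653]
```

View pics/scene8.png

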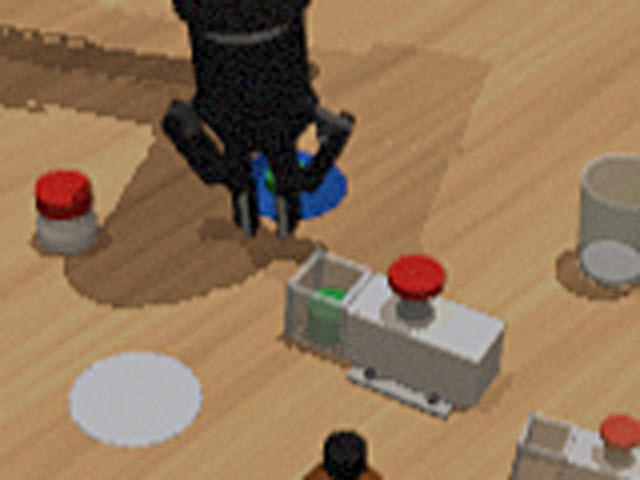

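The tablet is on the mat and the fingers are clear of it. I lift straight up and move aside to measure.

>>> play_rows(rows="0 0 0 0.003 -0.005 0.01 -0.58;0 0 0 0.003 -0.005 0.03 -0.58;0 0 0 0.003 -0.005 0.06 -0.58;0 0 0 0.003 -0.005 0.1 -0.58;0 0 0 0.003 -0.005 0.14 -0.58;0 0 0 0.003 -0.005 0.18 -0.58;0 0 0 0.003 -0.03 0.18 -0.58;0 0 0 0.003 -0.07 0.18 -0.58;0 0 0 0.003 -0.11 0.18 -0.58;0 0 0 0.003 -0.15 0.18 -0.58;0 0 0 0.003 -0.19 0.18 -0.58;0 0 0 0.003 -0.23 0.18 -0.58;0 0 0 0.003 -0.26 0.18 -0.58;0 0 0 0.003 -0.29 0.18 -0.58;0 0 0 0.003 -0.31 0.18 -0.58;0 0 0 0.003 -0.31 0.18 -0.58;0 0 0 0.003 -0.31 0.18 -0.58")

```text
t: 12.95
tool_pos: [0.4777, -0.288, 0.2021]
ee_rot: [-2.654, 1.523, -0.069]
ft_force: [0.3, 0.3, 0.1]
grip_width: 0.209
```

```bash
python3 look.py 9
```

```text
[ 0.4776508  -0.28798616  0.20210251] [-2.65363898  1.52295719 -0.06925184] [0.31299738 0.26883647 0.12817341] 12.95
scene green [281.4, 184.1] [277, 180, 10, 9, 78] [0.448  0.0715]
scene blue [431.2, 141.1] [394, 118, 85, 45, 1275] [0.6334 0.6037]
scene blue [281.9, 186.6] [268, 178, 28, 17, 282] [0.4483 0.0734]
scene blue [68.0, 341.7] [56, 330, 25, 24, 445] [ 0.4919 -0.5907]
top green [264.6, 218.8] [258, 212, 14, 14, 157] [ 0.5725 -0.015 ]
top green [223.9, 276.7] [217, 270, 15, 14, 159] [0.4441 0.0756]
top blue [16.5, 180.0] [0, 125, 34, 110, 2941] [0.666  0.5533]
top blue [550.7, 199.0] [541, 191, 19, 17, 259] [ 0.6149 -0.6653]
top blue [223.4, 276.4] [206, 259, 36, 36, 859] [0.4445 0.0781]
```

View pics/top9.png

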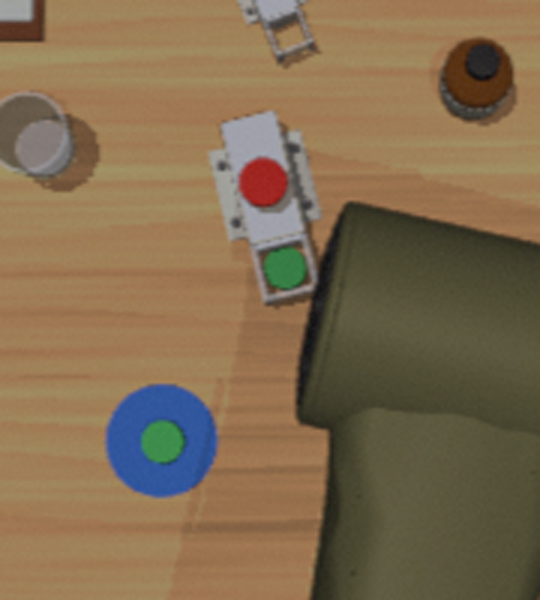

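View pics/scene9.png

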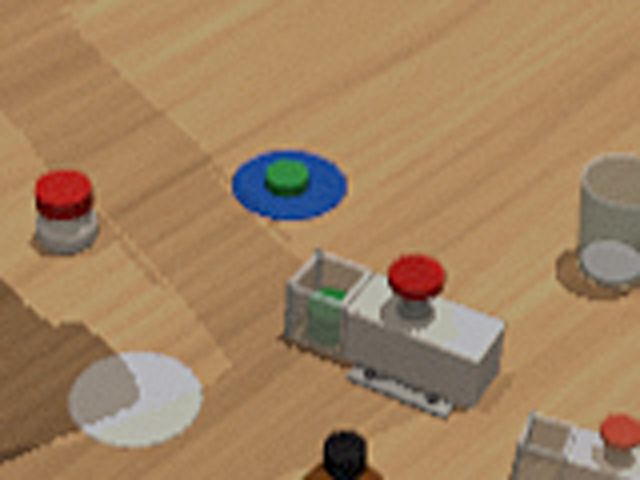

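The tablet sits flat at the mat's centre (top crop (162,441)), about 2.5 mm off. The plunger is up and the two other tablets are in the magazine. The jar, beaker and bottle are unmoved. I hand in.

Run:
```python
from cell import r
print(r.sign_off())
```

```text
the job is handed in; nothing more can be done
None
```

I pressed the plunger of the middle-sized dispenser once, down to its stop (about 12.6 N), and one tablet came out. I then pushed it with the partly open fingertips onto the blue mat without lifting it, and handed the job in at about 13 s.

**Last checks before hand-in**
- **Tablet:** it lay flat, about 2.5 mm from the mat's centre in the top view and about 5 mm in the scene view. The limit is 28 mm.
- **Dispenser:** the plunger was up and green still showed in the magazine. I judged this by eye and did not count the two remaining tablets one by one.
- **Bottle, beaker and jar:** they looked unmoved by eye; I did not re-measure their positions at the end.
- **Robot:** the arm was clear of everything.

**Disagreement:** the two cameras differed by 3 to 5 mm on the tablet's position. The likely cause is that the scene view also sees the tablet's side. The difference was too small to matter here.

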